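Store the model tower in the tilt-out bin and click it shut

TASK

Put the model tower with the stacked floors away in the organiser's tall tilt-out bin: pull the bin's lip towards you until the bin lies fully open, set the tower into it, then push the bin back, firmly but without ramming it, until it clicks fully shut and let go. Do not knock over the plain block that stands on the other side of the mat.

Things in the scene. Friction and masses are not known exactly. Their poses are not given: they have to be found in the camera images.
- bay_tall: Fixed painted housing of the tall bin, 110 deep (x) x 129 wide (y) x 154 mm high, one of three bays side by side; the other two have two short bins each, which stay shut; this one a single tall bin. Origin: centre of its underside, 12 mm above the table. Its -x axis points out of its front, roughly to the robot; z up. Its roof is flush with the front (x = -55), top at z = 154 mm.
- bin_pivot (a point): Middle of the tall bin's level pivot axis (along y), fixed to the housing at x = -25, z = 30 mm in its frame, axes as the housing's. The bin's top tips about it towards -x. The bin's frame below has its origin here, turns with the bin, and when shut its axes are the housing's.
- bin (a joint): Tall bin's angle, rad: 0 shut (hard stop), 0.65 fully tipped open (hard stop). A spring catch holds it shut; some 4 to 6 N outward at the lip frees it. Once free of the catch (past some 0.15 rad) it tips on open by its own weight and stays. On closing, the catch resists from about 0.11 rad, takes roughly 5 to 8 N at the lip, and clicks the bin home only below about 0.03 rad.
- bin_lip (a point): Middle of the top edge of the tall bin's pull lip, at (-71, 0, 126) mm in the bin's frame, moving with the bin. The lip is an upturned edge 6 mm thick (x -74 to -68), 90 wide (y), top z = 126, on the end of a level ledge that juts from the bin's front panel. Shut or nearly so, it moves on an arc: it rises about 0.6 mm for each mm it goes in, so a push that does not rise with it binds by friction.
- bin_slot (a point): Bottom centre of the slot behind the lip, on the ledge's upper side, at (-50, 0, 108) mm in the bin's frame, moving with the bin. The slot is open above, 36 mm wide (from the lip, x = -68, to the front panel, x = -32), 18 deep, 90 long in y. The panel is 5 thick, 122 wide, z -22 to 128.
- bin_in (a point): Centre of the tall bin's inner floor, at (12.5, 0, -8) mm in the bin's frame, moving with it. Inside: x -27 to 52, y -56 to 56; side walls up to z = 85, rear wall to z = 75, front panel to z = 128 mm. Open above: the mouth is under the roof when shut and comes out in front of it when tipped.
- tower_mid (a point): Centre of the model tower: loose, upright, 34 x 34 mm and 84 mm tall, seven grey board floors with dark recesses between, 0.08 to 0.18 kg; half-way up. z is its long axis.
- block_mid (a point): Centre of a plain grey block, loose, standing upright, 34 (x) x 48 (y) x 84 mm tall, with smooth sides; half-way up. Not to be knocked over.
Mind the look-alikes: they are no part of the job. Leave any orange look-alike of the part that bears tower_mid alone.

How it is judged (in metres and radians):
On the way, in this order (a step that is already met when the one before it is completed fails the run):
1. the tall bin is tipped fully open (value of joint bin above 0.58 rad), for 0.2 s.
2. the tower lies released in the open bin (value of joint bin above 0.5 rad and x of tower_mid in the frame of bin_in between -0.04 and 0.04 m and y of tower_mid in the frame of bin_in between -0.056 and 0.056 m and z of tower_mid in the frame of bin_in between 0 and 0.075 m and contact force between the fingers and tower below 0.1 N), for 0.2 s.
At the end, for the whole second after the job is handed in: The tall bin is fully shut (within 0.015 rad of its stop, so past the catch) with the tower lying or standing inside it (its centre between the walls and less than 75 mm above the bin's floor) (value of joint bin below 0.015 rad and x of tower_mid in the frame of bin_in between -0.04 and 0.04 m and y of tower_mid in the frame of bin_in between -0.056 and 0.056 m and z of tower_mid in the frame of bin_in between 0 and 0.075 m); the robot touches nothing.
It fails at once if the robot rams or wrenches the bin (more than 35 N) (contact force between any of the fingers, the arm and bin above 35 N).
It fails at once if the plain block is knocked over (angle between block_mid's own z axis and vertical above 0.6 rad).
It also fails if it takes over 72 s, if anything falls off the work surface, if the arm or the gripper's body presses on something with over 40 N, if the wrist force passes 120 N, or if a joint passes its speed limit or range.

ROBOT

A 7-joint arm with a two-finger parallel gripper is mounted at the origin on the work surface. World frame = base frame: x ahead of the robot, y to its left, z up, the work surface at z = 0. Lengths are in mm, angles in rad, forces in N, time in s.
With the tool pointing down it reaches from about 350 to 900 mm from the base axis. Payload 7.2 kg.
Tool frame: the origin (TCP) lies on the centre line of the jaws, within the pads' length; the fingertips stand 22 mm ahead of it and the grasp point (between the pads) lies 3 mm ahead of it; z points along the fingers, y is the line along which they close (so a half turn about z gives the same grasp; the last joint's range is limited). The gripper opens to 88 mm and grips with 3 to 60 N. Pads are 20 mm wide; open, the fingers measure 115 mm over their backs; the gripper's body (75 mm by 178 mm) begins 61 mm behind the grasp point.
Start: joints at [1.132, 0.411, -0.013, 1.596, 0.006, 1.134, -0.082], TCP at [226.464, -582.531, 244.653] pointing down, gripper open.
Joint ranges: [-2.95, 2.95], [-0.29, 1.99], [-1.47, 1.44], [0.14, 2.54], [-1.03, 4.17], [0.13, 1.85], [-2.86, 2.86]. Speed limits (rad/s): [2.39, 2.39, 3.01, 3.01, 3.14, 3.14, 3.14].

INTERFACE

Orientations are given as a unit quaternion [x, y, z, w].
In Python, from station import read_state, read_camera, get_calibration, close_job gives the robot as it stands.
- The arm moves only by the tool send_rows, never from a script. Its argument "series" is a list of rows, each an object of numbers: "x", "y", "z": the shift along the tool's x, y, z in units of 400 mm (1.0 is 400 mm); "roll": the turn about the tool's z in units of 180 degrees (1.0 is 180 degrees). In form: [{"x": .., "y": .., "z": .., "roll": ..}, ...]. A call has 1 to 10 rows; each row is the pose to reach, as a shift and turn from the pose commanded when the call began, along the tool's axes at that moment, turning the shorter way round; what a row does not reach only later rows make up. A row lasts 1/8 s, in which the tool goes at most 62.5 mm and 10.7 degrees, less where a joint would pass 70% of its speed; a pose out of reach is approached as far as the arm can. A call with a number of a shift or a turn outside -1 to 1 is refused whole. A call with a gripper value outside its range is refused whole. "hand" is the closure, from 0 (fully open) to 1 (shut), set as the call begins (left out, the last holds). The fingers move at their own pace and stop on an object; "newtons" is the grip in N (left out, the last holds). Time passes only in rows, so rows that repeat a pose let the fingers close. It gives the time, the measured TCP pose, the force, the opening and the grip force at its end, in the units of the state.
- read_state(): the state, without advancing time (a new reading comes with each control period).
- read_camera(name): name is "scene" or "top"; returns the picture (420x560x3 uint8, blue, green, red); there is no depth.
- get_calibration(name): a dict with "vertical_fov" (degrees; the focal length in pixels is half the picture's height over the tangent of half this angle, whatever the lens; pixels are square), "cx", "cy" (the principal point, pixels), "extrinsics" (4x4, takes a point from world to camera coordinates). Camera axes: x right, y down, z forward; pixel columns grow to the right and rows downward; lengths in mm; the calibration is good to about 2 mm. A picture is of the moment at which its call begins. get_calibration takes no time and is no camera call.
- close_job(): hands the job in; it is judged then, once.
The state is a dict: "t": time; "joint_positions": joint angles; "joint_velocities": joint speeds; "tau": joint torques, N m; "position": TCP position; "ee_rot": TCP orientation; "contact_force": force on the tool from outside, world axes, zero at the start; "ft_torque": the same for the moment, N m; "gripper_width": finger opening in mm; "grip_force": force on a finger pad.
Only numpy, scipy, OpenCV 4.12 (cv2) and the standard library are available. Lean on these libraries where they do the work, as an engineer would, in place of code of your own. Each camera call takes 0.05 s, during which the arm holds its last target. There are 200 camera calls.

## Working session

There is one attempt and no reset: what is moved stays moved. The work goes in short steps, Python scripts to look and compute and a tool call to move; the robot and the scene stay as the last step left them, time stands still between calls to the robot, and variables do not carry over. Pictures are saved under pics/ and viewed, at most 10 in all, crops included, and the job is handed in when it is done.

Besides the shell and the picture viewer there is one more tool, called after ">>>" as name(argument=value, ...) on one line, values as JSON. send_rows: Moves the arm, as the interface text tells. Shifts and turns lie within -1 to 1; 1 stands for 400 mm of shift or 180 degrees of turn. Its arguments: {"type":"object","properties":{"series":{"type":"array"},"hand":{"type":"number"},"newtons":{"type":"number"}},"required":["series"]}

```bash
mkdir -p pics; cat > h.py <<'E'
import numpy as np, cv2
from station import *
def ray(n,u,v):
    c=get_calibration(n);f=210/np.tan(np.radians(c["vertical_fov"]/2));E=np.array(c["extrinsics"]);R=E[:3,:3]
    d=R.T@np.array([(u-c["cx"])/f,(v-c["cy"])/f,1]);return -R.T@E[:3,3],d
def onz(n,u,v,z):
    o,d=ray(n,u,v);return o+d*(z-o[2])/d[2]
def two(a,b):
    o1,d1=ray("scene",*a);o2,d2=ray("top",*b)
    s=np.linalg.lstsq(np.c_[d1,-d2],o2-o1,rcond=None)[0];p,q=o1+s[0]*d1,o2+s[1]*d2
    return (p+q)/2,np.linalg.norm(p-q)
def proj(n,P):
    c=get_calibration(n);f=210/np.tan(np.radians(c["vertical_fov"]/2));E=np.array(c["extrinsics"])
    p=E[:3,:3]@np.array(P)+E[:3,3];return p[:2]/p[2]*f+[c["cx"],c["cy"]]
E
python3 - <<'E'
from h import *
for n in("scene","top"):
    cv2.imwrite(f"pics/{n}0.png",read_camera(n));c=get_calibration(n);print(c)
s=read_state();print(s["position"],s["ee_rot"],s["contact_force"],s["t"])
E
```

```text
{'vertical_fov': 46.26021429591587, 'cx': 280.6064369516028, 'cy': 214.37478467449725, 'extrinsics': array([[-9.99387632e-01,  3.29282193e-02, -1.18361096e-02,
         5.29536330e+02],
       [ 3.46069912e-02,  8.80189168e-01, -4.73359677e-01,
         3.05892004e+01],
       [-5.16887583e-03, -4.73479419e-01, -8.80789715e-01,
         1.20884459e+03],
       [ 0.00000000e+00,  0.00000000e+00,  0.00000000e+00,
         1.00000000e+00]])}
{'vertical_fov': 51.96648447557316, 'cx': 281.74056077924877, 'cy': 212.29024803626425, 'extrinsics': array([[ 7.44523676e-03, -9.99886934e-01,  1.30647739e-02,
         1.54549764e+01],
       [-9.94615350e-01, -8.75526999e-03, -1.03264956e-01,
         5.27356256e+02],
       [ 1.03367666e-01, -1.22255926e-02, -9.94568077e-01,
         9.43485486e+02],
       [ 0.00000000e+00,  0.00000000e+00,  0.00000000e+00,
         1.00000000e+00]])}
[ 226.30865907 -582.14130738  243.92338637] [ 9.82855984e-01  1.84373603e-01 -1.64858819e-04 -6.80422205e-04] [-0.0783812  -0.65354302  0.56452436] 0.1
```

View pics/scene0.png

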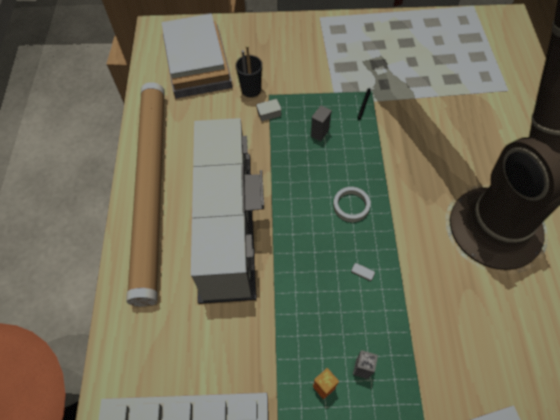

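View pics/top0.png

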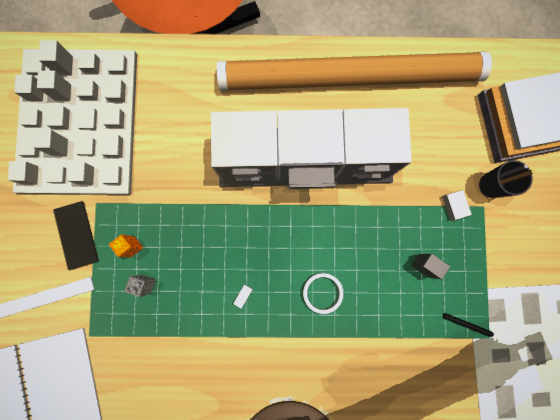

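Candidates: the grey speckled object at top (139,286) / scene (366,363), an orange look-alike at top (125,246), and a plain grey block at top (433,267). The first fits. The tall bin is the middle bay, with its ledge at top (311,176). One close crop to check.

```bash
python3 - <<'E'
from h import *
t=cv2.imread("pics/top0.png");s=cv2.imread("pics/scene0.png")
r=lambda i,x,y,w,h,W,H:cv2.resize(i[y:y+h,x:x+w],(W,H),interpolation=cv2.INTER_CUBIC)
a=np.hstack([r(t,105,255,70,70,260,260),r(s,300,330,100,70,371,260)])
b=np.hstack([r(t,205,100,210,95,631,285)])
cv2.imwrite("pics/c1.png",np.vstack([a,b]))
E
```

```text
(no output)
```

View pics/c1.png

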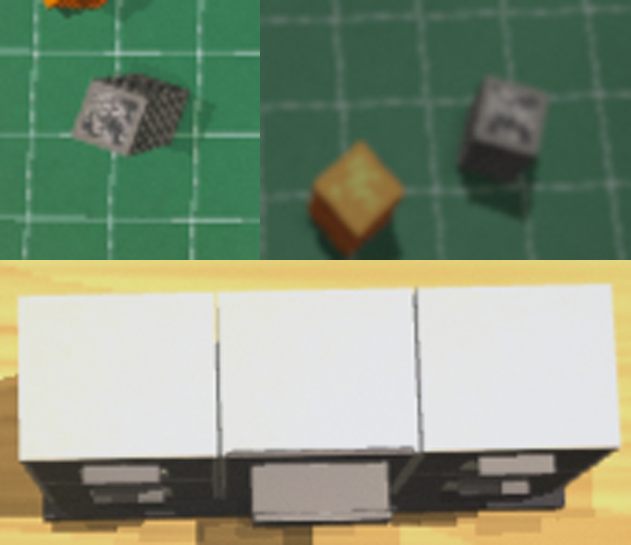

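The crop shows the grey tower with stacked floors: top face corners about crop (98,77), (147,95), (124,155), (73,138). The middle bay is the tall bin, with a grey ledge. Next I cast these corners onto their known heights.

```bash
python3 - <<'E'
from h import *
P=lambda x,y:(105+x/3.714,255+y/3.714)
T=np.array([onz("top",*P(*c),85) for c in[(98,77),(147,95),(126,155),(73,138)]])
print("tower",T.round(1)[:,:2],T.mean(0).round(1),[np.linalg.norm(T[i]-T[i-1]).round(1) for i in range(4)])
for i in range(4):
    e=T[(i+1)%4]-T[i];print(np.degrees(np.arctan2(e[1],e[0])).round(1))
# scene
S=np.array([onz("scene",300+x/3.71,330+y/3.714,85) for x,y in[(488-260,77),(550-260,92),(530-260,155),(474-260,140)]])
print("tower scene",S.mean(0).round(1))
for i in range(4):
    e=S[(i+1)%4]-S[i];print(np.linalg.norm(e).round(1),np.degrees(np.arctan2(e[1],e[0])).round(1))
Q=lambda x,y:(205+x/3.005,100+(y-260)/3)
B=np.array([onz("top",*Q(*c),166) for c in[(19,297),(611,285),(617,448),(23,460),(219,457),(416,451),(217,294),(414,289)]])
print("bay",B.round(1)[:,:2])
for n,z,pts in(("lip",168,[(253,516),(390,514)]),("lip2",168,[(253,522),(390,520)])):
    print(n,[onz("top",*Q(*p),z).round(1) for p in pts])
# scene view of ledge: two-view check of roof front corners
print("block",onz("top",435,267,85))
s=read_state();from scipy.spatial.transform import Rotation as R
print(R.from_quat(s["ee_rot"]).as_matrix().round(4))
E
```

```text
tower [[386.  331.7]
 [376.2 304. ]
 [343.1 314.3]
 [352.3 344.1]] [364.4 323.5  85. ] [np.float64(35.9), np.float64(29.4), np.float64(34.7), np.float64(31.1)]
-109.4
162.7
72.9
-20.2
tower scene [366.9 327.9  85. ]
33.7 164.3
35.5 65.5
30.1 -16.9
34.6 -108.7
bay [[ 709.8  161.8]
 [ 722.6 -228.5]
 [ 612.8 -229.9]
 [ 600.9  156.6]
 [ 604.2   29.7]
 [ 609.4  -98.5]
 [ 713.3   31.9]
 [ 718.3  -98. ]]
lip [array([565.2,   7.4, 168. ]), array([567.4, -81.1, 168. ])]
lip2 [array([561.3,   7.4, 168. ]), array([563.4, -81. , 168. ])]
block [ 408.53252732 -302.27765314   85.        ]
[[ 9.320e-01  3.624e-01 -6.000e-04]
 [ 3.624e-01 -9.320e-01  1.300e-03]
 [-1.000e-04 -1.400e-03 -1.000e+00]]
```

```bash
cat >> h.py <<'E'
from scipy.spatial.transform import Rotation as Rr
YAW=np.radians(1.8);PIV=np.array([636.5,-34.5,42.])
def bay(x,y,z): # pivot frame (bay axes) -> world
    c,s=np.cos(YAW),np.sin(YAW);return PIV+[c*x-s*y,s*x+c*y,z]
def tip(w): return np.array(w)+[0,0,22]   # TCP for fingertip at w
def bp(x,z,th): return x*np.cos(th)-z*np.sin(th), z*np.cos(th)+x*np.sin(th)
def go(*targets): # (tcp world, yaw deg of tool x)
    s=read_state();M=Rr.from_quat(s["ee_rot"]).as_matrix();a=np.degrees(np.arctan2(M[1,0],M[0,0]))
    print("now",s["t"],np.round(s["position"],1),"yaw",a.round(1),"F",np.round(s["contact_force"],1),s["gripper_width"])
    for w,y in targets: print((M.T@(np.array(w)-s["position"])/400).round(4),"roll",round((a-y)/180,4),"->",np.round(w,1))
E
python3 - <<'E'
from h import *
go((tip(bay(-50,0,165)),1.8),(tip(bay(-50,0,115)),1.8))
print("orange",onz("top",125,243,85),onz("scene",326,380,85))
E
```

```text
now 0.1 [ 226.3 -582.1  243.9] yaw 21.2 F [-0.1 -0.7  0.6] 87.72950157521802
[ 1.3341 -0.9459  0.0385] roll 0.1081 -> [586.5 -36.1 229. ]
[ 1.3341 -0.9458  0.1635] roll 0.1081 -> [586.5 -36.1 179. ]
orange [453.71748775 347.95122026  85.        ] [451.9810759  360.92004689  85.        ]
```

>>> send_rows(series=[{"x":0.15,"y":-0.1,"z":0.0,"roll":0.03},{"x":0.3,"y":-0.2,"z":0.0,"roll":0.06},{"x":0.45,"y":-0.3,"z":0.0,"roll":0.08},{"x":0.6,"y":-0.42,"z":0.0,"roll":0.108},{"x":0.75,"y":-0.53,"z":0.0,"roll":0.108},{"x":0.9,"y":-0.64,"z":0.0,"roll":0.108},{"x":0.9,"y":-0.64,"z":0.0,"roll":0.108},{"x":0.9,"y":-0.64,"z":0.0,"roll":0.108},{"x":0.9,"y":-0.64,"z":0.0,"roll":0.108},{"x":0.9,"y":-0.64,"z":0.0,"roll":0.108}], hand=1, newtons=10)

```text
t: 1.35
position: [468.3, -215.0, 244.4]
ee_rot: [1.0, 0.015, -0.0, 0.0]
contact_force: [-0.8, -0.7, 0.2]
gripper_width: 0.2
grip_force: 0.0
```

```bash
python3 - <<'E'
from h import *
go((tip(bay(-50,0,165)),1.8),(tip(bay(-50,0,115)),1.8))
E
```

```text
now 1.35 [ 468.3 -215.   244.4] yaw 1.7 F [-0.8 -0.7  0.2] 0.23392846336567358
[ 0.3084 -0.4387  0.0382] roll -0.0008 -> [586.5 -36.1 229. ]
[ 0.3085 -0.4387  0.1632] roll -0.0008 -> [586.5 -36.1 179. ]
```

>>> send_rows(series=[{"x":0.1,"y":-0.14,"z":0.0},{"x":0.2,"y":-0.28,"z":0.01},{"x":0.3,"y":-0.42,"z":0.03},{"x":0.308,"y":-0.439,"z":0.04},{"x":0.308,"y":-0.439,"z":0.04},{"x":0.308,"y":-0.439,"z":0.08},{"x":0.308,"y":-0.439,"z":0.11},{"x":0.308,"y":-0.439,"z":0.14},{"x":0.308,"y":-0.439,"z":0.158},{"x":0.308,"y":-0.439,"z":0.16}])

```text
$.series[0]: bad value
```

```bash
python3 - <<'E'
from h import *
L=[]
for th in(.05,.1,.15,.2,.28):
    x,z=bp(-68,126,th);L.append((tip(bay(x+9,0,z-11)),1.8))
go(*L)
im=np.hstack([read_camera(n)[y:y+140,x:x+140] for n,x,y in(("scene",180,120),("top",240,90))])
cv2.imwrite("pics/c2.png",cv2.resize(im,(800,400)))
E
```

```text
now 1.35 [ 468.3 -215.   244.4] yaw 1.7 F [-0.8 -0.7  0.2] 0.23392846336567358
[ 0.2705 -0.4387  0.1721] roll -0.0008 -> [571.3 -36.5 175.4]
[ 0.2554 -0.4386  0.1818] roll -0.0008 -> [565.3 -36.7 171.6]
[ 0.2409 -0.4386  0.1922] roll -0.0008 -> [559.5 -36.9 167.4]
[ 0.2269 -0.4386  0.2033] roll -0.0008 -> [553.9 -37.1 163. ]
[ 0.2056 -0.4385  0.2225] roll -0.0008 -> [545.4 -37.4 155.3]
```

View pics/c2.png

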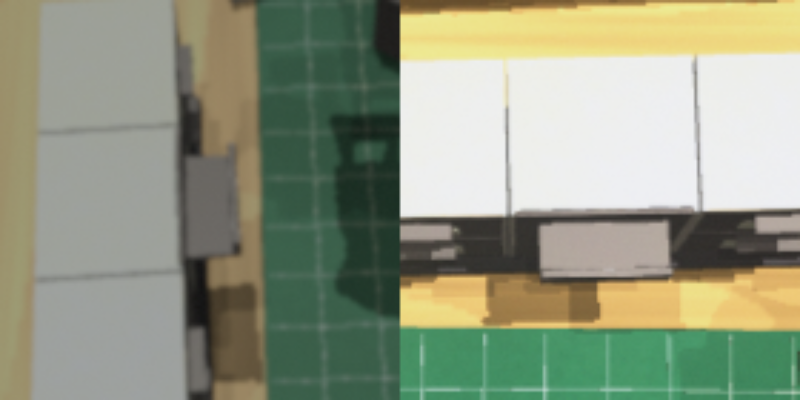

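The row needs all four keys, so that move was refused. The crop shows the bin still shut, its ledge at crop (605,250). Sending it again with roll.

>>> send_rows(series=[{"x":0.1,"y":-0.14,"z":0.0,"roll":0},{"x":0.2,"y":-0.28,"z":0.01,"roll":0},{"x":0.3,"y":-0.42,"z":0.03,"roll":0},{"x":0.308,"y":-0.439,"z":0.04,"roll":0},{"x":0.308,"y":-0.439,"z":0.04,"roll":0},{"x":0.308,"y":-0.439,"z":0.08,"roll":0},{"x":0.308,"y":-0.439,"z":0.11,"roll":0},{"x":0.308,"y":-0.439,"z":0.14,"roll":0},{"x":0.308,"y":-0.439,"z":0.158,"roll":0},{"x":0.308,"y":-0.439,"z":0.16,"roll":0}])

```text
t: 2.7
position: [586.5, -34.3, 180.0]
ee_rot: [1.0, 0.016, -0.0, -0.0]
contact_force: [0.1, -0.3, 1.5]
gripper_width: 0.6
grip_force: 0.0
```

```bash
python3 - <<'E'
from h import *
L=[]
for th in(.0,.05,.1,.15,.2,.28):
    x,z=bp(-68,126,th);L.append((tip(bay(x+9,0,z-11)),1.8))
go(*L)
im=np.hstack([read_camera(n)[y:y+140,x:x+140] for n,x,y in(("scene",180,120),("top",240,90))])
cv2.imwrite("pics/c3.png",cv2.resize(im,(800,400)))
E
```

```text
now 2.7 [586.5 -34.3 180. ] yaw 1.8 F [ 0.1 -0.3  1.5] 0.5787575189218738
[-0.0226  0.0045  0.0026] roll -0.0001 -> [577.5 -36.4 179. ]
[-0.0382  0.0045  0.0115] roll -0.0001 -> [571.3 -36.5 175.4]
[-0.0532  0.0045  0.0211] roll -0.0001 -> [565.3 -36.7 171.6]
[-0.0678  0.0045  0.0315] roll -0.0001 -> [559.5 -36.9 167.4]
[-0.0818  0.0045  0.0427] roll -0.0001 -> [553.9 -37.1 163. ]
[-0.103   0.0045  0.0619] roll -0.0001 -> [545.4 -37.4 155.3]
```

View pics/c3.png

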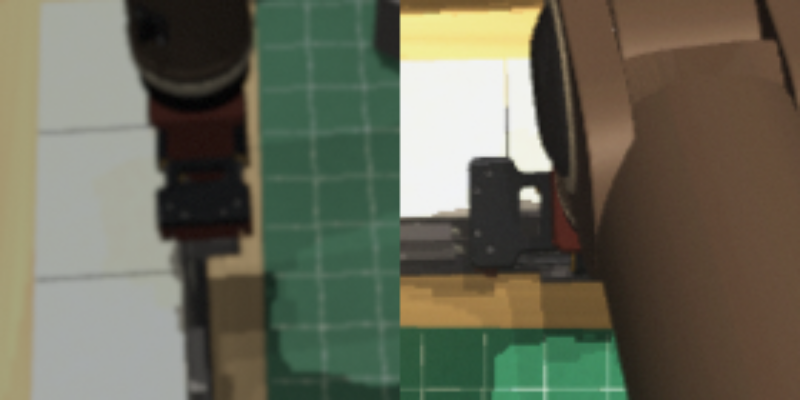

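The arm hides the slot in both views, but the force is near zero with the tip at z≈158. That is below the lip top at 168, so the fingers are in the slot. Pulling along the arc.

>>> send_rows(series=[{"x":-0.02,"y":0,"z":0.002,"roll":0},{"x":-0.028,"y":0,"z":0.005,"roll":0},{"x":-0.036,"y":0,"z":0.009,"roll":0},{"x":-0.044,"y":0,"z":0.014,"roll":0},{"x":-0.052,"y":0,"z":0.019,"roll":0},{"x":-0.06,"y":0,"z":0.025,"roll":0},{"x":-0.07,"y":0,"z":0.032,"roll":0},{"x":-0.08,"y":0,"z":0.04,"roll":0},{"x":-0.09,"y":0,"z":0.048,"roll":0},{"x":-0.1,"y":0,"z":0.055,"roll":0}])

```text
t: 4.05
position: [546.5, -35.4, 158.3]
ee_rot: [1.0, 0.016, -0.0, 0.0]
contact_force: [-0.1, 1.1, 0.5]
gripper_width: 0.7
grip_force: 0.1
```

>>> send_rows(series=[{"x":-0.02,"y":0,"z":-0.03,"roll":0},{"x":-0.03,"y":0,"z":-0.12,"roll":0},{"x":-0.1,"y":-0.1,"z":-0.22,"roll":0},{"x":-0.18,"y":-0.25,"z":-0.22,"roll":0},{"x":-0.28,"y":-0.4,"z":-0.22,"roll":0.04},{"x":-0.38,"y":-0.55,"z":-0.22,"roll":0.08},{"x":-0.4,"y":-0.7,"z":-0.22,"roll":0.11},{"x":-0.4,"y":-0.7,"z":-0.22,"roll":0.11},{"x":-0.4,"y":-0.7,"z":-0.22,"roll":0.11}], hand=0)

```text
t: 5.18
position: [377.4, 241.0, 247.5]
ee_rot: [0.988, -0.154, 0.001, -0.0]
contact_force: [0.8, -1.2, -0.5]
gripper_width: 85.8
grip_force: 0.0
```

```bash
python3 - <<'E'
from h import *
t=(365.5,325.5)
go(((*t,160),-18),((*t,47),-18))
for th in(0,.3,.65):
    for X in(-71,):
        x,z=bp(X,126,th);P=[bay(x,y,z) for y in(-45,45)];print(th,[proj("top",p).round(0) for p in P],[proj("scene",p).round(0) for p in P])
im=np.hstack([read_camera(n)[y:y+140,x:x+140] for n,x,y in(("scene",180,120),("top",240,90))])
cv2.imwrite("pics/c4.png",cv2.resize(im,(800,400)))
E
```

```text
now 5.175 [377.4 241.  247.5] yaw -17.8 F [ 0.8 -1.2 -0.5] 85.8313562840095
[-0.0929 -0.1919  0.2189] roll 0.0013 -> [365.5 325.5 160. ]
[-0.0932 -0.1916  0.5014] roll 0.0013 -> [365.5 325.5  47. ]
0 [array([335., 185.]), array([289., 186.])] [array([262., 169.]), array([264., 204.])]
0.3 [array([334., 204.]), array([289., 205.])] [array([277., 175.]), array([280., 209.])]
0.65 [array([332., 220.]), array([289., 221.])] [array([289., 184.]), array([292., 217.])]
```

View pics/c4.png

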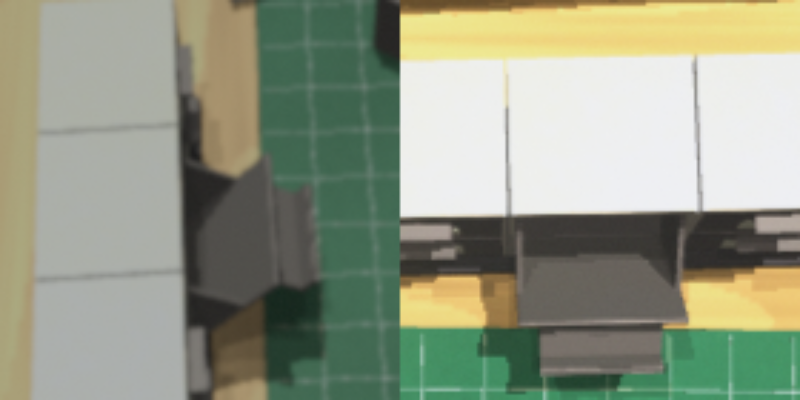

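The bin is fully open: the lip is at crop (602,372), i.e. top row 220, which matches the row predicted for 0.65 rad. Now the tower.

>>> send_rows(series=[{"x":-0.05,"y":-0.1,"z":0.1,"roll":0},{"x":-0.093,"y":-0.192,"z":0.2,"roll":0},{"x":-0.093,"y":-0.192,"z":0.22,"roll":0},{"x":-0.093,"y":-0.192,"z":0.22,"roll":0},{"x":-0.093,"y":-0.192,"z":0.3,"roll":0},{"x":-0.093,"y":-0.192,"z":0.38,"roll":0},{"x":-0.093,"y":-0.192,"z":0.45,"roll":0},{"x":-0.093,"y":-0.192,"z":0.486,"roll":0},{"x":-0.093,"y":-0.192,"z":0.486,"roll":0}])

```text
t: 6.4
position: [367.1, 323.0, 52.4]
ee_rot: [0.988, -0.157, -0.0, 0.0]
contact_force: [-0.4, 1.4, 0.7]
gripper_width: 88.4
grip_force: 0.0
```

>>> send_rows(series=[{"x":0,"y":0,"z":0,"roll":0},{"x":0,"y":0,"z":0,"roll":0},{"x":0,"y":0,"z":0,"roll":0},{"x":0,"y":0,"z":0,"roll":0},{"x":0,"y":0,"z":0,"roll":0},{"x":0,"y":0,"z":0,"roll":0},{"x":0,"y":0,"z":0,"roll":0},{"x":0,"y":0,"z":0,"roll":0}], hand=1, newtons=15)

```text
t: 7.4
position: [366.5, 324.2, 52.3]
ee_rot: [0.988, -0.156, 0.0, -0.0]
contact_force: [0.8, 0.8, -0.2]
gripper_width: 34.2
grip_force: 15.0
```

>>> send_rows(series=[{"x":0,"y":0,"z":-0.05,"roll":0},{"x":0,"y":0,"z":-0.15,"roll":0},{"x":0,"y":0,"z":-0.3,"roll":0},{"x":0,"y":0,"z":-0.45,"roll":0},{"x":0,"y":0,"z":-0.5,"roll":0},{"x":0,"y":0,"z":-0.5,"roll":0}])

```text
t: 8.15
position: [366.8, 324.2, 253.4]
ee_rot: [0.988, -0.157, 0.001, -0.001]
contact_force: [-0.9, -0.1, -2.8]
gripper_width: 34.1
grip_force: 15.0
```

```bash
python3 - <<'E'
from h import *
w=bay(-61.5,0,0)
go(((*w[:2],250),1.8),((*w[:2],156),1.8))
E
```

```text
now 8.15 [366.8 324.2 253.4] yaw -18.0 F [-0.9 -0.1 -2.8] 34.14325238385602
[0.7737 0.6966 0.0082] roll -0.11 -> [575.  -36.4 250. ]
[0.7733 0.6971 0.2432] roll -0.11 -> [575.  -36.4 156. ]
```

>>> send_rows(series=[{"x":0.1,"y":0.09,"z":0,"roll":-0.03},{"x":0.2,"y":0.18,"z":0,"roll":-0.06},{"x":0.3,"y":0.27,"z":0,"roll":-0.09},{"x":0.4,"y":0.36,"z":0,"roll":-0.11},{"x":0.5,"y":0.45,"z":0,"roll":-0.11},{"x":0.6,"y":0.54,"z":0,"roll":-0.11},{"x":0.7,"y":0.63,"z":0,"roll":-0.11},{"x":0.773,"y":0.697,"z":0,"roll":-0.11},{"x":0.773,"y":0.697,"z":0,"roll":-0.11},{"x":0.773,"y":0.697,"z":0,"roll":-0.11}])

```text
t: 9.4
position: [573.4, -36.0, 250.3]
ee_rot: [1.0, 0.016, -0.002, -0.0]
contact_force: [-0.3, 0.5, -2.5]
gripper_width: 33.9
grip_force: 15.0
```

```bash
python3 - <<'E'
from h import *
w=bay(-61.5,0,0)
go(((*w[:2],156),1.8))
E
```

```text
now 9.4 [573.4 -36.  250.3] yaw 1.8 F [-0.3  0.5 -2.5] 33.892654341887706
[0.0049 0.0015 0.2357] roll 0.0001 -> [575.  -36.4 156. ]
```

>>> send_rows(series=[{"x":0.004,"y":0,"z":0.06,"roll":0},{"x":0.004,"y":0,"z":0.12,"roll":0},{"x":0.004,"y":0,"z":0.17,"roll":0},{"x":0.004,"y":0,"z":0.2,"roll":0},{"x":0.004,"y":0,"z":0.215,"roll":0},{"x":0.004,"y":0,"z":0.225,"roll":0},{"x":0.004,"y":0,"z":0.235,"roll":0},{"x":0.004,"y":0,"z":0.235,"roll":0}])

```text
t: 10.4
position: [576.0, -36.6, 158.3]
ee_rot: [1.0, 0.016, 0.0, -0.0]
contact_force: [0.6, 1.1, -1.5]
gripper_width: 33.7
grip_force: 15.0
```

>>> send_rows(series=[{"x":0,"y":0,"z":0,"roll":0},{"x":0,"y":0,"z":0,"roll":0},{"x":0,"y":0,"z":0,"roll":0},{"x":0,"y":0,"z":0,"roll":0},{"x":0,"y":0,"z":0,"roll":0},{"x":0,"y":0,"z":0,"roll":0},{"x":0,"y":0,"z":-0.1,"roll":0},{"x":0,"y":0,"z":-0.2,"roll":0},{"x":-0.15,"y":0,"z":-0.25,"roll":0},{"x":-0.3,"y":0,"z":-0.25,"roll":0}], hand=0.3)

```text
t: 11.65
position: [455.7, -40.4, 259.5]
ee_rot: [1.0, 0.016, 0.001, 0.0]
contact_force: [0.3, -0.5, 0.2]
gripper_width: 61.3
grip_force: 0.0
```

>>> send_rows(series=[{"x":-0.12,"y":0.12,"z":0,"roll":0},{"x":-0.2,"y":0.24,"z":0,"roll":0},{"x":-0.2,"y":0.36,"z":0,"roll":0},{"x":-0.2,"y":0.48,"z":0,"roll":0},{"x":-0.2,"y":0.5,"z":0,"roll":0},{"x":-0.2,"y":0.5,"z":0,"roll":0}], hand=1)

```text
t: 12.4
position: [382.3, -242.6, 258.1]
ee_rot: [1.0, 0.015, -0.0, -0.0]
contact_force: [0.2, 0.7, -0.4]
gripper_width: 5.1
grip_force: 0.0
```

```bash
python3 - <<'E'
from h import *
L=[]
for th in(.65,.55,.45,.35,.25,.2,.15,.1,.05,0,-.03):
    x,z=bp(-32,128,th);L.append((tip(bay(x-14 if th==.65 else x-10,0,z-13)),1.8))
go(*L)
im=np.hstack([read_camera(n)[y:y+140,x:x+140] for n,x,y in(("scene",180,120),("top",240,90))])
cv2.imwrite("pics/c5.png",cv2.resize(im,(800,400)))
E
```

```text
now 12.4 [ 382.3 -242.6  258.1] yaw 1.8 F [ 0.2  0.7 -0.4] 5.135823539629734
[ 0.359  -0.5001  0.3114] roll -0.0002 -> [519.6 -38.2 133.5]
[ 0.3909 -0.5001  0.2867] roll -0.0002 -> [532.4 -37.8 143.4]
[ 0.4151 -0.5001  0.2643] roll -0.0002 -> [542.1 -37.5 152.3]
[ 0.4414 -0.5002  0.2445] roll -0.0002 -> [552.6 -37.1 160.3]
[ 0.4696 -0.5002  0.2274] roll -0.0002 -> [563.9 -36.8 167.1]
[ 0.4843 -0.5002  0.2199] roll -0.0002 -> [569.7 -36.6 170.1]
[ 0.4994 -0.5002  0.2132] roll -0.0002 -> [575.8 -36.4 172.8]
[ 0.5147 -0.5002  0.2072] roll -0.0002 -> [581.9 -36.2 175.2]
[ 0.5304 -0.5002  0.202 ] roll -0.0002 -> [588.2 -36.  177.2]
[ 0.5463 -0.5003  0.1976] roll -0.0002 -> [594.5 -35.8 179. ]
[ 0.5559 -0.5003  0.1954] roll -0.0002 -> [598.4 -35.7 179.9]
```

View pics/c5.png

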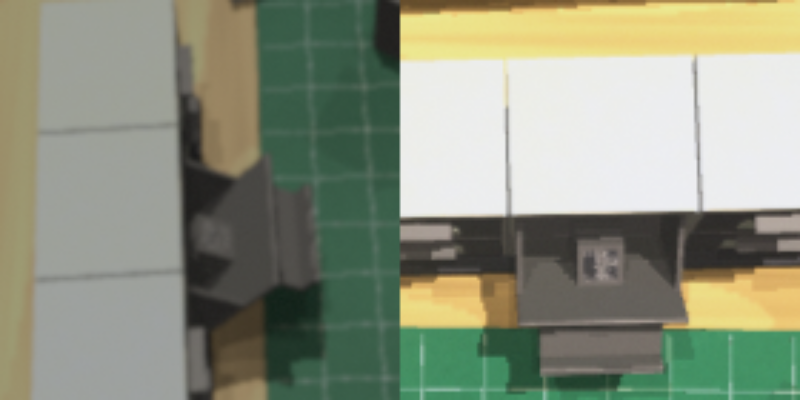

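The tower sits upright against the panel inside the bin, its top at crop (600,262), and the bin is still fully open. Moving above the gap between the lip and the panel's top edge.

>>> send_rows(series=[{"x":0.1,"y":-0.12,"z":0,"roll":0},{"x":0.2,"y":-0.24,"z":0,"roll":0},{"x":0.3,"y":-0.36,"z":0,"roll":0},{"x":0.355,"y":-0.48,"z":0.03,"roll":0},{"x":0.358,"y":-0.5,"z":0.1,"roll":0},{"x":0.358,"y":-0.5,"z":0.18,"roll":0},{"x":0.358,"y":-0.5,"z":0.2,"roll":0},{"x":0.358,"y":-0.5,"z":0.26,"roll":0},{"x":0.358,"y":-0.5,"z":0.3,"roll":0},{"x":0.358,"y":-0.5,"z":0.31,"roll":0}])

```text
t: 13.75
position: [518.9, -38.2, 133.9]
ee_rot: [1.0, 0.016, -0.0, -0.0]
contact_force: [0.0, -0.5, 0.1]
gripper_width: 0.4
grip_force: 0.0
```

```bash
python3 - <<'E'
from h import *
x,z=bp(-10,76,.65);print("expected tower top px",proj("top",bay(x,0,z)))
L=[]
for th in(.65,.55,.45,.35,.25,.2,.15,.1,.05,0,-.03):
    x,z=bp(-32,128,th);L.append((tip(bay(x-10,0,z-13)),1.8))
go(*L)
E
```

```text
expected tower top px [308.89820782 183.00795825]
now 13.75 [518.9 -38.2 133.9] yaw 1.8 F [ 0.  -0.5  0.1] 0.4478581681585532
[ 0.0117 -0.      0.0009] roll 0.0001 -> [523.6 -38.  133.5]
[ 0.0336 -0.     -0.0238] roll 0.0001 -> [532.4 -37.8 143.4]
[ 0.0578 -0.     -0.0462] roll 0.0001 -> [542.1 -37.5 152.3]
[ 0.0841 -0.     -0.066 ] roll 0.0001 -> [552.6 -37.1 160.3]
[ 0.1123 -0.     -0.0831] roll 0.0001 -> [563.9 -36.8 167.1]
[ 0.127  -0.     -0.0906] roll 0.0001 -> [569.7 -36.6 170.1]
[ 0.1421 -0.     -0.0973] roll 0.0001 -> [575.8 -36.4 172.8]
[ 0.1574 -0.     -0.1033] roll 0.0001 -> [581.9 -36.2 175.2]
[ 0.1731 -0.     -0.1085] roll 0.0001 -> [588.2 -36.  177.2]
[ 0.189   0.     -0.1129] roll 0.0001 -> [594.5 -35.8 179. ]
[ 0.1986  0.     -0.1152] roll 0.0001 -> [598.4 -35.7 179.9]
```

The tower top matches the position expected for a tower standing on the bin floor. Pushing along the arc.

>>> send_rows(series=[{"x":0.012,"y":0,"z":0,"roll":0},{"x":0.022,"y":0,"z":-0.012,"roll":0},{"x":0.034,"y":0,"z":-0.024,"roll":0},{"x":0.046,"y":0,"z":-0.035,"roll":0},{"x":0.058,"y":0,"z":-0.046,"roll":0},{"x":0.071,"y":0,"z":-0.056,"roll":0},{"x":0.084,"y":0,"z":-0.066,"roll":0},{"x":0.098,"y":0,"z":-0.075,"roll":0},{"x":0.112,"y":0,"z":-0.083,"roll":0},{"x":0.112,"y":0,"z":-0.083,"roll":0}])

```text
t: 15.0
position: [564.8, -37.0, 167.7]
ee_rot: [1.0, 0.016, 0.001, 0.0]
contact_force: [-0.6, 0.1, 0.6]
gripper_width: 0.3
grip_force: 0.4
```

>>> send_rows(series=[{"x":0.01,"y":0,"z":-0.005,"roll":0},{"x":0.02,"y":0,"z":-0.01,"roll":0},{"x":0.03,"y":0,"z":-0.014,"roll":0},{"x":0.037,"y":0,"z":-0.017,"roll":0},{"x":0.044,"y":0,"z":-0.02,"roll":0},{"x":0.05,"y":0,"z":-0.022,"roll":0},{"x":0.056,"y":0,"z":-0.024,"roll":0},{"x":0.061,"y":0,"z":-0.026,"roll":0}])

```text
t: 16.0
position: [585.1, -36.4, 176.6]
ee_rot: [1.0, 0.016, -0.004, 0.0]
contact_force: [-11.8, 0.6, 0.1]
gripper_width: 1.0
grip_force: 6.0
```

>>> send_rows(series=[{"x":0.004,"y":0,"z":-0.002,"roll":0},{"x":0.008,"y":0,"z":-0.003,"roll":0},{"x":0.012,"y":0,"z":-0.004,"roll":0},{"x":0.015,"y":0,"z":-0.005,"roll":0}])

```text
t: 16.5
position: [592.1, -36.2, 178.8]
ee_rot: [1.0, 0.016, -0.003, 0.0]
contact_force: [-5.8, -1.8, -0.3]
gripper_width: 0.2
grip_force: 2.9
```

>>> send_rows(series=[{"x":0.003,"y":0,"z":-0.001,"roll":0},{"x":0.006,"y":0,"z":-0.002,"roll":0},{"x":0.006,"y":0,"z":-0.002,"roll":0}])

```text
t: 16.88
position: [596.0, -36.0, 180.2]
ee_rot: [1.0, 0.016, -0.001, 0.0]
contact_force: [-4.1, -1.2, -1.3]
gripper_width: 0.5
grip_force: 2.5
```

>>> send_rows(series=[{"x":0.003,"y":0,"z":-0.001,"roll":0},{"x":0.005,"y":0,"z":-0.002,"roll":0},{"x":0.005,"y":0,"z":-0.002,"roll":0}])

```text
t: 17.25
position: [596.1, -36.0, 180.2]
ee_rot: [1.0, 0.016, -0.003, 0.0]
contact_force: [-9.4, -0.3, -1.0]
gripper_width: 0.3
grip_force: 4.9
```

>>> send_rows(series=[{"x":0.004,"y":0,"z":-0.001,"roll":0},{"x":0.004,"y":0,"z":-0.001,"roll":0}])

```text
t: 17.5
position: [596.3, -36.0, 180.3]
ee_rot: [1.0, 0.016, -0.005, -0.0]
contact_force: [-13.6, -1.1, 1.0]
gripper_width: 0.5
grip_force: 7.2
```

The bin is against its stop: the position is stuck while the force rises. Backing off inside the slot (16 mm of play), then lifting out.

>>> send_rows(series=[{"x":-0.015,"y":0,"z":0,"roll":0},{"x":-0.03,"y":0,"z":0,"roll":0},{"x":-0.03,"y":0,"z":-0.03,"roll":0},{"x":-0.03,"y":0,"z":-0.1,"roll":0},{"x":-0.05,"y":0,"z":-0.2,"roll":0},{"x":-0.2,"y":0,"z":-0.2,"roll":0},{"x":-0.3,"y":0.15,"z":-0.2,"roll":0},{"x":-0.4,"y":0.3,"z":-0.2,"roll":0},{"x":-0.5,"y":0.4,"z":-0.2,"roll":0},{"x":-0.5,"y":0.4,"z":-0.2,"roll":0}])

```text
t: 18.75
position: [403.6, -205.4, 263.3]
ee_rot: [1.0, 0.013, 0.001, 0.001]
contact_force: [0.8, 1.0, -0.4]
gripper_width: 0.4
grip_force: 0.0
```

```bash
python3 - <<'E'
from h import *
go()
a=cv2.imread("pics/top0.png")[90:230,240:380];b=read_camera("top")[90:230,240:380]
cv2.imwrite("pics/c6.png",cv2.resize(np.hstack([a,b]),(800,400)))
E
```

```text
now 18.75 [ 403.6 -205.4  263.3] yaw 1.5 F [ 0.8  1.  -0.4] 0.4163625224429915
```

View pics/c6.png

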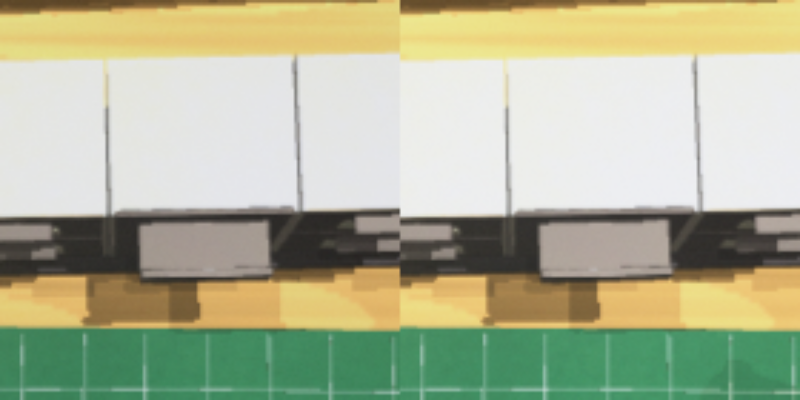

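The bin looks the same as at the start: the ledge bottom edge is at crop row 275 in both halves, so it is fully shut. Handing in.

```bash
python3 -c "
from station import *
print(close_job())"
```

```text
the job is handed in; nothing more can be done
None
```

I put the tower in the tall bin and pushed the bin shut against its stop with about 14 N. I then let go and handed the job in at about 19 s; the arm stayed well away from the plain block, and the hand-in gave no verdict.

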